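# Pack a rocking litho stone with a beech wedge

### The arm

A 7-joint arm with a two-finger parallel gripper is mounted at the origin on a cart in front of the work surface, level with it; the furniture and walls round the work are solid. World frame = base frame: x ahead of the robot, y to its left, z up, the work surface at z = 0. Lengths are in m, angles in rad, forces in N, time in s.
With the tool pointing down it reaches from about 0.425 to 1.025 m from the base axis. Payload 9.4 kg.
Tool frame: the origin (TCP) lies at the very end of the fingers, on their centre line; the grasp point (between the pads) lies 19 mm behind it (manip.grip_depth is the distance from the TCP to the grasp point, in m); z points along the fingers, y is the line along which they close (so a half turn about z gives the same grasp; the last joint's range is limited). The gripper opens to 85 mm and grips with 20 to 120 N. Pads are 22 mm wide; open, the fingers measure 114 mm over their backs; the gripper's body (76 mm by 85 mm) begins 54 mm behind the grasp point. The pads swing forward as they close: fully open they stand 13 mm farther back than shut.
Start: joints at [-1.226, 0.599, -0.003, 1.599, 0.002, 0.943, -0.08], TCP at [0.297, 0.661, 0.231] pointing down, gripper open.
Joint ranges: [-2.57, 2.57], [-0.35, 1.97], [-1.29, 1.29], [0.11, 2.56], [-1.05, 4.19], [0.11, 1.86], [-2.63, 2.63]. Speed limits (rad/s): [2.22, 2.22, 3.01, 3.01, 3.14, 3.14, 3.14].

### API

Orientations are given as a unit quaternion [x, y, z, w].
In Python, from bench import manip gives the robot as it stands.
- The arm moves only by the tool move_arm, never from a script. Its argument "moves" is one flat list of numbers, 4 for each row, row after row: the shift along the world's x, y, z in mm, then the turn about the world's z in rad. In form: [dx, dy, dz, yaw, dx, dy, dz, yaw, ...]. A call has 1 to 12 rows; each row is the pose to reach, as a shift and turn from the pose commanded when the call began; what a row does not reach only later rows make up. A row lasts 1/12 s, in which the tool goes at most 41.7 mm and 7.16 degrees, less where a joint would pass 70% of its speed; a pose out of reach is approached as far as the arm can. A call with a gripper value outside its range is refused whole. "grip" is the gripper's target within -1 to 1 (fully open at 1, half-way at 0, shut at -1), set as the call begins (left out, the last holds). The fingers move at their own pace and stop on an object; the grip force is fixed at half the most. Time passes only in rows, so rows that repeat a pose let the fingers close. It gives the time, the measured TCP pose, the force, the opening and the grip force at its end, in the units of the state.
- manip.get_state(): the state, without advancing time (a new reading comes with each control period).
- manip.read_camera(name): name is "side" or "top" or "wrist"; returns a dict with "image" (400x640x3 uint8, blue, green, red), "fx", "fy", "cx", "cy" (pixels), "view" (4x4, takes a point from world to camera coordinates). Camera axes: x right, y down, z forward; pixel columns grow to the right and rows downward; lengths in m; the calibration is good to about 2 mm. A picture is of the moment at which its call begins. There is no depth.
- manip.hand_in(): hands the job in; it is judged then, once.
The state is a dict: "t": time; "q": joint angles; "qvel": joint speeds; "effort": joint torques, N m; "tool_pos": TCP position; "tool_rot": TCP orientation; "contact_force": force on the tool from outside, world axes, zero at the start; "ft_torque": the same for the moment, N m; "grip_width": opening from 0.0 (shut) to 1.0 (fully open); "gripper_force": force on a finger pad.
Only numpy, scipy, OpenCV 4.12 (cv2) and the standard library are available. Lean on these libraries where they do the work, as an engineer would, in place of code of your own. Each camera call takes 0.05 s, during which the arm holds its last target. There are 200 camera calls.

### The job

The small litho stone rocks on the press bed because the right-hand end of its back stands clear of the bed: with the fingertips press that end down to feel it rock, and let it come back. Then push the loose beech wedge whose thin end points at it, thin end first, in under that end until it is snug, without jacking the stone up, and press the end down again firmly; if it still gives, push the wedge further and test again until it stands firm on the wedge. Leave the wedge in place, the stone where it lies and everything else alone, and pinch or lift nothing.

Things in the scene. Friction and masses are not known exactly. Their poses are not given: they have to be found in the camera images.
- stone: loose pale limestone slab with a drawn leaf sprig, 160 (x) by 220 (y) by 38 mm, 3.2 kg. Origin: centre of its underside. Its back is flat from the left end (y +110 mm) to a ridge at y -12 mm, then slopes up to the right-hand end (y -110), whose lower edge stands 6.5 to 10.5 mm off the bed (not known beforehand). It rests level; 4 to 9 N down on that end rocks it to the bed; let go, it comes back
- raised_end (a point): point to press: on the top face of the stone, 12 mm in from the middle of its right-hand end (stone y = -98 mm), 38 mm above the bed at rest
- raised_edge (a point): middle of the stone's right-hand end (stone y = -110 mm), at the level of the flat part of its back, so on the bed at rest; the wedge goes in under this end along the stone's +y, anywhere within 50 mm of its middle
- wedge: loose beech wedge to push, 34 (x) by 95 (y) mm, 30 g, lying flat to the right of the stone, thin end towards it. Origin: centre of its underside. 20 mm high at the thick end (y -47.5 mm), 4 mm at the thin end (y +47.5 mm), top an even slope. Slides freely; once the stone bears on it, it resists with 3 to 12 N and stays by friction; over 15 N shoves the stone along
- wedge_head (a point): centre of the upright thick-end face of the wedge (34 mm wide, 20 mm high), 10 mm above the bed; push here towards the tip
- wedge_tip (a point): middle of the thin end of the wedge, 2 mm above the bed
- spare_wedge: a second, like wedge lying by the far right-hand corner of the stone, its thin end turned away: not needed, leave alone. Origin at the centre of its underside
- hone_stick: grey slate hone stick, 14 by 110 by 14 mm, leave alone. Origin at the centre of its underside
- brass_weight: brass paper weight with a knob, 42 mm wide, 59 mm high, leave alone. Origin at the centre of its underside
- brayer: small hand roller with a black roll and a wooden handle, 110 by 167 by 36 mm, leave alone. Origin at the centre of its underside
Things that resemble listed ones, but are neither listed nor needed, are in the scene too. What is shaped like the wedge but blue is not meant.

How it is judged:
By the outcome, as a careful person would: the job done as asked, in the order asked, and still so for the second after the job is handed in, with the robot touching nothing.
It also fails if it takes over 64 s, if anything falls off the work surface, if the arm or the gripper's body presses on something with over 40 N, if the wrist force passes 120 N, or if a joint passes its speed limit or range.

## Working session

There is one attempt and no reset: what is moved stays moved. The work goes in short steps, Python scripts to look and compute and a tool call to move; the robot and the scene stay as the last step left them, time stands still between calls to the robot, and variables do not carry over. Pictures are saved under pics/ and viewed, at most 10 in all, crops included, and the job is handed in when it is done.

Besides the shell and the picture viewer there is one more tool, called after "Emit:" as name(argument=value, ...) on one line, values as JSON. move_arm: Moves the arm, as the interface text tells. Its arguments: {"type":"object","properties":{"moves":{"type":"array","items":{"type":"number"}},"grip":{"type":"number"}},"required":["moves"]}

```bash
mkdir -p pics; cat > h.py <<'E'
from bench import manip
import numpy as np, cv2
def ray(c,u,v,z):
    V=np.array(c["view"]);R=V[:3,:3];t=V[:3,3];o=-R.T@t
    d=R.T@np.array([(u-c["cx"])/c["fx"],(v-c["cy"])/c["fy"],1]);return o+d*(z-o[2])/d[2]
def proj(c,p):
    V=np.array(c["view"]);q=V[:3,:3]@np.array(p)+V[:3,3];return c["fx"]*q[0]/q[2]+c["cx"],c["fy"]*q[1]/q[2]+c["cy"]
E
python3 - <<'E'
from h import *
import pickle
for n in("top","side"):
    c=manip.read_camera(n);cv2.imwrite(f"pics/{n}0.png",c["image"]);pickle.dump(c,open(f"{n}0.pkl","wb"))
    V=np.array(c["view"]);print(n,-V[:3,:3].T@V[:3,3],V[2,:3],c["fx"])
print(manip.get_state())
E
```

```text
top [ 0.41760685 -0.07339246  1.12403603] [ 0.13749122 -0.00481158 -0.9904913 ] 396.9753953117258
side [ 0.22121233 -0.86650005  0.67546527] [ 0.32307419  0.74693919 -0.58112384] 381.44534571338926
{'t': 0.1, 'q': array([-1.22569574,  0.60002642, -0.0025195 ,  1.60004306,  0.00175237,
        0.94291492, -0.07977341]), 'qvel': array([ 5.40742747e-04, -2.53906747e-03,  5.82024314e-05, -2.61455337e-03,
       -5.35579351e-04, -8.70259603e-04,  1.83052682e-04]), 'effort': array([ 5.02617375e-03, -7.77992177e+01,  1.56957384e+00, -2.58626014e+01,
        1.26044441e-02,  5.49087083e-03,  4.03238019e-06]), 'tool_pos': array([0.29665905, 0.66106556, 0.2305196 ]), 'tool_rot': array([ 2.09322010e-01,  9.77846518e-01, -6.88412891e-04, -9.37826856e-05]), 'contact_force': array([-0.20909785, -0.64663721, -0.00183931]), 'ft_torque': array([ 0.01893494, -0.00792161,  0.03575602]), 'gripper_force': 0.0, 'grip_width': 0.999934831279634}
```

View pics/top0.png

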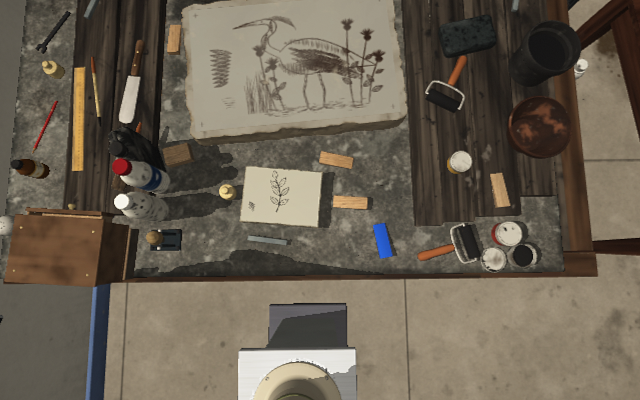

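View pics/side0.png

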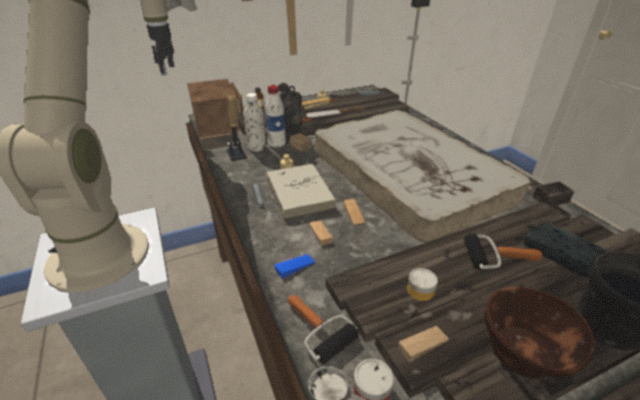

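Top view: the stone is at (282,196). Beech pieces that could be the wedge are (350,202), at the stone's right-hand end and in line with it; (336,160), the spare at the far right-hand corner; (500,190), on a board; (174,38) and (176,153), to the left. The blue decoy is at (383,241). I choose (350,202) and check it in a close crop while measuring.

```bash
python3 - <<'E'
from h import *
import pickle
c=pickle.load(open("top0.pkl","rb"));im=c["image"]
cv2.imwrite("pics/crop.png",cv2.resize(im[140:260,220:400],None,fx=4.4,fy=4.4,interpolation=cv2.INTER_CUBIC))
hsv=cv2.cvtColor(im,cv2.COLOR_BGR2HSV)
for (u,v) in((260,180),(350,202),(336,160)): print(hsv[v,u])
def comp(m,u,v):
    n,l=cv2.connectedComponents(m.astype(np.uint8));k=l==l[v,u];ys,xs=np.nonzero(k);return np.c_[xs,ys].astype(np.float32)
ms=(hsv[...,2]>150)&(hsv[...,1]<75)
mw=(hsv[...,1]>80)&(hsv[...,2]>100)&(hsv[...,0]<25)
for nm,m,u,v,z in(("stone",ms,260,180,.038),("wedge",mw,350,202,.012),("spare",mw,336,160,.012)):
    p=comp(m,u,v);w=np.array([ray(c,a,b,z)[:2] for a,b in p],dtype=np.float32)
    r=cv2.minAreaRect(w);print(nm,len(p),p.min(0),p.max(0),r);print(cv2.boxPoints(r))
E
```

```text
[ 23  46 203]
[ 17 114 213]
[ 16 129 176]
stone 4089 [240. 166.] [321. 226.] ((0.5662241578102112, 0.04014546424150467), (0.213030606508255, 0.15457096695899963), 84.7214126586914)
[[ 0.47946718 -0.05880797]
 [ 0.6333826  -0.07302827]
 [ 0.65298116  0.1390989 ]
 [ 0.4990657   0.1533192 ]]
wedge 428 [333. 195.] [367. 208.] ((0.5495220422744751, -0.15215322375297546), (0.0971689224243164, 0.035284623503685), 85.67427062988281)
[[ 0.5282654  -0.19926858]
 [ 0.56344956 -0.20192999]
 [ 0.57077867 -0.10503787]
 [ 0.5355945  -0.10237646]]
spare 405 [319. 151.] [352. 168.] ((0.6723965406417847, -0.11439624428749084), (0.0961039662361145, 0.036189451813697815), 77.76054382324219)
[[ 0.6445262  -0.15751997]
 [ 0.6798931  -0.16519205]
 [ 0.7002669  -0.07127252]
 [ 0.6649     -0.06360044]]
```

View pics/crop.png

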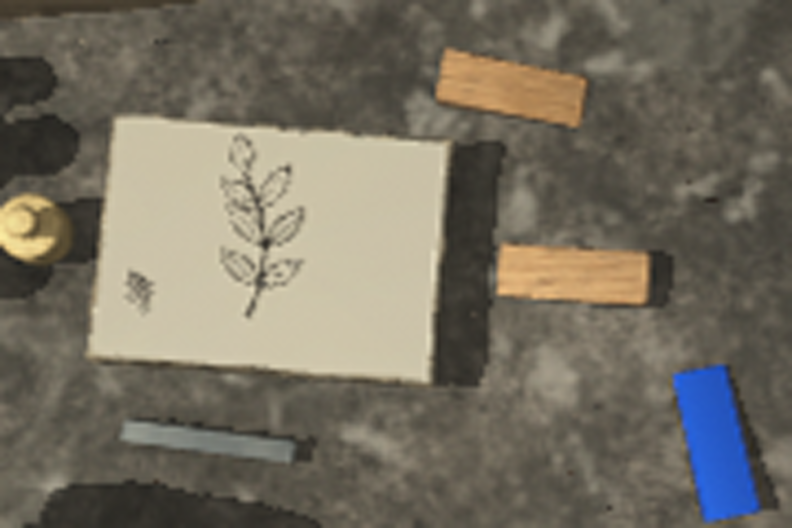

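The crop confirms it: wedge at (350,202), thin end towards the stone and thick end (with the shadow) at the far right. Its size comes out at 97x35 mm, against 95x34 given. Next I go up and over, with the fingers shut.

Emit:
move_arm(moves=[0,0,40,0,0,0,80,0,0,0,120,0,12,-34,130,0.04,24,-68,130,0.08,36,-102,130,0.12,48,-136,130,0.16,60,-170,130,0.2,72,-204,130,0.24,85,-238,130,0.28,97,-272,130,0.32,110,-306,130,0.337], grip=-1)

```text
t: 1.1
tool_pos: [0.4069, 0.3535, 0.3611]
tool_rot: [0.041, 0.999, -0.0, -0.0]
contact_force: [0.6, 1.0, 1.0]
grip_width: -0.002
gripper_force: 0.0
```

Emit:
move_arm(moves=[12,-34,0,0,25,-68,0,0,37,-102,0,0,50,-136,0,0,62,-170,0,0,75,-204,0,0,87,-238,0,0,100,-272,0,0,112,-306,0,0,125,-345,0,0,137,-380,0,0,150,-412,0,0])

```text
t: 2.1
tool_pos: [0.5567, -0.0591, 0.3612]
tool_rot: [0.043, 0.999, -0.0, -0.0]
contact_force: [0.8, -0.0, -0.3]
grip_width: -0.002
gripper_force: 0.0
```

Emit:
move_arm(moves=[0,0,-40,0,0,0,-80,0,0,0,-120,0,0,0,-160,0,0,0,-200,0,0,0,-230,0,0,0,-230,0,0,0,-230,0])

```text
t: 2.77
tool_pos: [0.556, -0.0567, 0.1303]
tool_rot: [0.042, 0.999, -0.0, -0.002]
contact_force: [-0.2, -0.4, 1.1]
grip_width: -0.001
gripper_force: 0.0
```

```bash
python3 - <<'E'
from h import *
import pickle
c=manip.read_camera("wrist");pickle.dump(c,open("w1.pkl","wb"))
im=c["image"].copy()
for p in((.5572,-.0575,.038),(.5561,-.0695,.038),(.5495,-.152,.012),(.5525,-.1037,.004),(.5459,-.2006,.02)):
    u,v=proj(c,p);print(u,v);cv2.drawMarker(im,(int(u),int(v)),(0,0,255),0,10)
cv2.imwrite("pics/w1.png",im);print(manip.get_state()["tool_pos"],manip.get_state()["contact_force"])
E
```

```text
320.24691286533465 204.322952483126
304.40177903717574 204.21789958510274
206.89360708301302 194.58867014610223
266.16664950286696 190.62508430995712
143.8848619716231 198.09609561275076
[ 0.55711706 -0.05675823  0.13193168] [0.33514419 0.19798702 1.06987854]
```

View pics/w1.png

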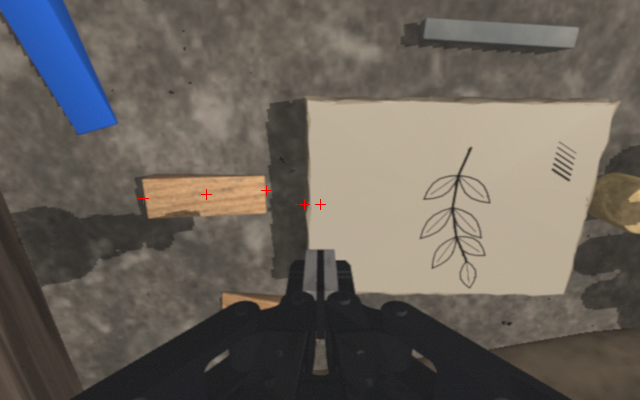

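The projected points land on the stone's edge and on the wedge, within about 2 mm. I'll come down close and press slowly.

Emit:
move_arm(moves=[0,-1,-30,0,0,-1,-60,0,0,-1,-80,0,0,-1,-87,0,0,-1,-89,0,0,-1,-89,0,0,-1,-89,0])

```text
t: 3.4
tool_pos: [0.558, -0.0577, 0.0441]
tool_rot: [0.042, 0.999, 0.0, 0.001]
contact_force: [-0.3, -0.1, -0.5]
grip_width: -0.001
gripper_force: 0.0
```

Emit:
move_arm(moves=[0,0,-1,0,0,0,-2,0,0,0,-3,0,0,0,-4,0,0,0,-4,0,0,0,-4,0])

```text
t: 3.9
tool_pos: [0.5568, -0.0575, 0.0382]
tool_rot: [0.042, 0.999, -0.0, -0.0]
contact_force: [-0.6, 0.2, 0.8]
grip_width: 0.001
gripper_force: 0.0
```

Emit:
move_arm(moves=[0,0,-1,0,0,0,-2,0,0,0,-2,0,0,0,-2,0])

```text
t: 4.23
tool_pos: [0.5568, -0.0581, 0.0365]
tool_rot: [0.043, 0.999, -0.0, 0.0]
contact_force: [-1.2, -1.4, 5.9]
grip_width: 0.0
gripper_force: 3.2
```

Emit:
move_arm(moves=[0,0,-1,0,0,0,-2,0,0,0,-2,0,0,0,-2,0])

```text
t: 4.57
tool_pos: [0.5567, -0.0588, 0.0346]
tool_rot: [0.043, 0.999, -0.001, 0.0]
contact_force: [-1.7, -4.0, 7.6]
grip_width: -0.002
gripper_force: 3.7
```

Emit:
move_arm(moves=[0,0,-1,0,0,0,-2,0,0,0,-2,0,0,0,-2,0])

```text
t: 4.9
tool_pos: [0.5567, -0.0594, 0.0327]
tool_rot: [0.043, 0.999, -0.001, 0.0]
contact_force: [-2.5, -6.2, 8.0]
grip_width: 0.002
gripper_force: 4.0
```

Emit:
move_arm(moves=[0,0,-1,0,0,0,-2,0,0,0,-2,0,0,0,-2,0])

```text
t: 5.23
tool_pos: [0.5567, -0.0595, 0.0322]
tool_rot: [0.043, 0.999, -0.001, 0.001]
contact_force: [-5.7, -5.1, 27.7]
grip_width: -0.003
gripper_force: 14.0
```

It rocked: about 5.9 mm at 6–8 N, then hard on the bed at 28 N. The gap at the end is therefore about 6.7 mm. Release it gently.

Emit:
move_arm(moves=[0,-1,1,0,0,-2,2,0,0,-2,3,0,0,-2,4,0,0,-2,5,0,0,-2,6,0,0,-2,7,0,0,-2,8,0,0,-2,9,0,0,-2,12,0,0,-2,20,0,0,-2,40,0])

```text
t: 6.23
tool_pos: [0.5556, -0.0599, 0.0692]
tool_rot: [0.043, 0.999, -0.0, -0.002]
contact_force: [0.6, -0.3, -0.6]
grip_width: -0.0
gripper_force: 0.0
```

```bash
cat > m.py <<'E'
from h import *
c=manip.read_camera("top");im=c["image"]
hsv=cv2.cvtColor(im,cv2.COLOR_BGR2HSV)
def comp(m,u,v):
    n,l=cv2.connectedComponents(m.astype(np.uint8));ys,xs=np.nonzero(l==l[v,u]);return np.c_[xs,ys]
ms=(hsv[...,2]>150)&(hsv[...,1]<75);mw=(hsv[...,1]>80)&(hsv[...,2]>100)&(hsv[...,0]<25)
for nm,m,u,v,z in(("stone",ms,260,180,.038),("wedge",mw,350,202,.012),("spare",mw,336,160,.012)):
    w=np.array([ray(c,a,b,z)[:2] for a,b in comp(m,u,v)],dtype=np.float32);print(nm,len(w),cv2.minAreaRect(w))
s=manip.get_state();print(s["t"],s["tool_pos"],s["contact_force"])
E
python3 m.py
```

```text
stone 1205 ((0.6239424347877502, 0.09616267681121826), (0.09198036044836044, 0.2188466191291809), 45.15777587890625)
wedge 285 ((0.546864926815033, -0.15392203629016876), (0.09265465289354324, 0.029959773644804955), 85.17204284667969)
spare 248936 ((0.5957445502281189, -0.06983226537704468), (1.9388892650604248, 1.1433089971542358), 89.37918853759766)
6.2833 [ 0.55743352 -0.06015626  0.07342874] [ 0.68346057 -0.65027399  1.93584684]
```

The arm hides the stone, so that measurement is useless; I'll recheck from aside. Now to behind the wedge head.

Emit:
move_arm(moves=[-3,-35,0,0,-6,-70,0,0,-8,-105,0,0,-11,-140,0,0,-13,-165,0,0,-13,-172,0,0,-13,-172,-20,0,-13,-172,-40,0,-13,-172,-55,0,-13,-172,-60,0,-13,-172,-60,0,-13,-172,-60,0])

```text
t: 7.28
tool_pos: [0.544, -0.2313, 0.0107]
tool_rot: [0.042, 0.999, 0.0, 0.0]
contact_force: [-0.0, -0.2, 0.7]
grip_width: 0.001
gripper_force: 0.0
```

```bash
python3 m.py; python3 - <<'E'
from h import *
t=manip.read_camera("top")["image"][150:250,230:400];s=manip.read_camera("side")["image"][150:270,240:380]
cv2.imwrite("pics/a.png",np.hstack([cv2.resize(t,(440,300)),cv2.resize(s,(350,300))]))
E
```

```text
stone 3938 ((0.5658732652664185, 0.040251053869724274), (0.21208840608596802, 0.15144547820091248), 84.6432113647461)
wedge 251953 ((0.5957445502281189, -0.06983226537704468), (1.9388892650604248, 1.1433089971542358), 89.37918853759766)
spare 390 ((0.6718970537185669, -0.11398794502019882), (0.09551772475242615, 0.03504004701972008), 77.76060485839844)
7.3333 [ 0.54426389 -0.2314793   0.01107852] [-0.15258241  0.46744223 -0.24952199]
```

View pics/a.png

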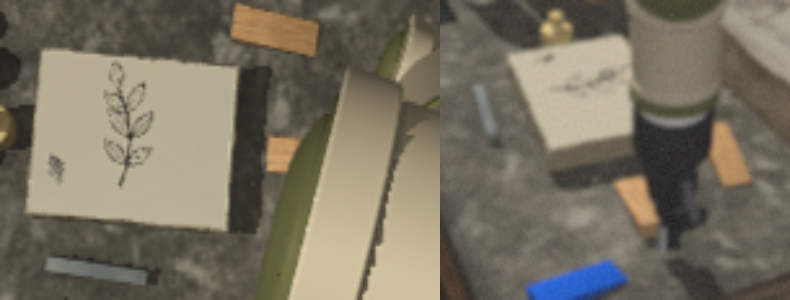

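The stone hasn't moved (84.6°, same centre), and the fingers stand behind the head. Push.

Emit:
move_arm(moves=[0,4,0,0,1,8,0,0,1,12,0,0,1,16,0,0,2,20,0,0,2,24,0,0,2,28,0,0,3,32,0,0,3,36,0,0,3,40,0,0,3,40,0,0])

```text
t: 8.35
tool_pos: [0.5469, -0.1905, 0.0103]
tool_rot: [0.042, 0.999, 0.0, -0.0]
contact_force: [-0.5, 0.1, 0.7]
grip_width: -0.001
gripper_force: 0.0
```

Emit:
move_arm(moves=[0,2,0,0,0,4,0,0,1,6,0,0,1,8,0,0,1,10,0,0,1,10,0,0])

```text
t: 8.85
tool_pos: [0.5478, -0.181, 0.0102]
tool_rot: [0.042, 0.999, 0.0, -0.0]
contact_force: [0.4, 0.2, 0.2]
grip_width: 0.0
gripper_force: 0.0
```

```bash
python3 m.py; python3 - <<'E'
from h import *
t=manip.read_camera("wrist")["image"];s=manip.read_camera("side")["image"][150:270,240:380]
cv2.imwrite("pics/b.png",np.hstack([cv2.resize(t,(440,275)),cv2.resize(s,(321,275))]))
E
```

```text
stone 5979 ((0.45662590861320496, 0.05314844846725464), (0.23933002352714539, 0.3834488093852997), 78.76493835449219)
wedge 251638 ((0.5957445502281189, -0.06983226537704468), (1.9388892650604248, 1.1433089971542358), 89.37918853759766)
spare 390 ((0.6718970537185669, -0.11398794502019882), (0.09551772475242615, 0.03504004701972008), 77.76060485839844)
8.9 [ 0.54781794 -0.18123674  0.01026165] [ 0.53139585  0.08793319 -0.61891368]
```

View pics/b.png

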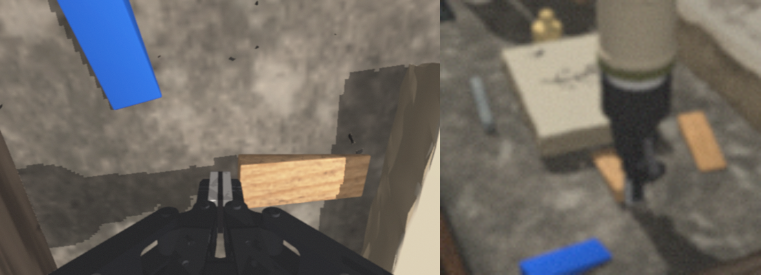

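The fingers are on the head at wrist pixel (238,180) and the wedge tip (370,175) is at the stone's edge, in line. About 20 mm to go; approach slowly.

Emit:
move_arm(moves=[0,2,0,0,0,4,0,0,1,6,0,0,1,8,0,0,1,10,0,0,1,12,0,0,1,14,0,0,1,14,0,0])

```text
t: 9.67
tool_pos: [0.5488, -0.1669, 0.0103]
tool_rot: [0.042, 0.999, 0.0, -0.0]
contact_force: [1.0, 0.2, 0.2]
grip_width: 0.0
gripper_force: 0.0
```

Emit:
move_arm(moves=[0,1,0,0,0,2,0,0,0,2,0,0,0,2,0,0])

```text
t: 10.0
tool_pos: [0.5488, -0.1655, 0.0103]
tool_rot: [0.042, 0.999, 0.0, -0.0]
contact_force: [0.5, -0.0, -0.5]
grip_width: -0.002
gripper_force: 0.0
```

Emit:
move_arm(moves=[0,1,0,0,0,2,0,0,0,2,0,0,0,2,0,0])

```text
t: 10.33
tool_pos: [0.5488, -0.1634, 0.0103]
tool_rot: [0.042, 0.999, 0.0, -0.0]
contact_force: [-0.1, 0.4, -0.0]
grip_width: -0.001
gripper_force: 0.0
```

Emit:
move_arm(moves=[0,1,0,0,0,2,0,0,0,2,0,0])

```text
t: 10.58
tool_pos: [0.5488, -0.1613, 0.0103]
tool_rot: [0.042, 0.999, 0.0, 0.0]
contact_force: [-0.2, 0.4, 0.5]
grip_width: 0.001
gripper_force: 0.0
```

Emit:
move_arm(moves=[0,1,0,0,0,1,0,0,0,1,0,0])

```text
t: 10.83
tool_pos: [0.5488, -0.1605, 0.0103]
tool_rot: [0.042, 0.999, 0.0, -0.0]
contact_force: [0.1, -0.7, 0.4]
grip_width: 0.002
gripper_force: 0.0
```

Emit:
move_arm(moves=[0,1,0,0,0,1,0,0,0,1,0,0])

```text
t: 11.08
tool_pos: [0.5488, -0.1595, 0.0103]
tool_rot: [0.042, 0.999, 0.0, 0.0]
contact_force: [-0.8, 0.1, -0.3]
grip_width: -0.0
gripper_force: 0.0
```

Emit:
move_arm(moves=[0,1,0,0,0,1,0,0,0,1,0,0])

```text
t: 11.33
tool_pos: [0.5488, -0.1588, 0.0103]
tool_rot: [0.042, 0.999, -0.0, 0.0]
contact_force: [-0.3, -2.1, 0.1]
grip_width: -0.002
gripper_force: 0.7
```

Emit:
move_arm(moves=[0,1,0,0,0,1,0,0,0,1,0,0])

```text
t: 11.58
tool_pos: [0.5489, -0.1584, 0.0104]
tool_rot: [0.043, 0.999, -0.0, 0.0]
contact_force: [-0.5, -5.4, -0.1]
grip_width: 0.0
gripper_force: 2.4
```

Emit:
move_arm(moves=[0,1,0,0,0,1,0,0,0,1,0,0])

```text
t: 11.83
tool_pos: [0.5489, -0.1581, 0.0104]
tool_rot: [0.043, 0.999, -0.001, 0.0]
contact_force: [-0.7, -6.6, 0.7]
grip_width: -0.003
gripper_force: 3.6
```

Snug: resistance rose to 6.6 N. Back off, go over, and press test.

Emit:
move_arm(moves=[0,-8,0,0,0,-20,0,0,0,-20,30,0,0,-20,60,0,2,10,60,0,5,40,60,0,8,75,60,0,8,99,60,0,8,99,45,0,8,99,34,0,8,99,32,0,8,99,32,0])

```text
t: 12.83
tool_pos: [0.556, -0.0589, 0.0413]
tool_rot: [0.043, 0.999, -0.0, -0.001]
contact_force: [0.5, 0.5, 0.0]
grip_width: -0.003
gripper_force: 0.0
```

Emit:
move_arm(moves=[0,0,-1,0,0,0,-2,0,0,0,-3,0,0,0,-4,0,0,0,-4,0,0,0,-4,0])

```text
t: 13.33
tool_pos: [0.5569, -0.0576, 0.0384]
tool_rot: [0.042, 0.999, 0.0, 0.0]
contact_force: [0.7, 0.1, -0.5]
grip_width: -0.003
gripper_force: 0.0
```

Emit:
move_arm(moves=[0,0,-1,0,0,0,-2,0,0,0,-2,0,0,0,-2,0])

```text
t: 13.67
tool_pos: [0.557, -0.0576, 0.038]
tool_rot: [0.042, 0.999, 0.0, 0.001]
contact_force: [-4.2, 0.4, 21.6]
grip_width: 0.002
gripper_force: 10.9
```

Emit:
move_arm(moves=[0,0,-0.8,0,0,0,-0.8,0,0,0,-0.8,0,0,0,-0.8,0])

```text
t: 14.0
tool_pos: [0.557, -0.0577, 0.0378]
tool_rot: [0.043, 0.999, 0.0, 0.001]
contact_force: [-5.4, 0.5, 30.5]
grip_width: 0.003
gripper_force: 15.5
```

It stands firm: 30 N with under 0.3 mm of give, where before 6–8 N gave 5.9 mm. Release, move clear and check.

Emit:
move_arm(moves=[0,0,1,0,0,0,2,0,0,0,4,0,0,0,15,0,0,0,50,0,0,0,90,0,0,0,130,0,0,0,160,0,-20,-35,190,0,-30,-70,190,0,-40,-105,190,0,-40,-140,190,0])

```text
t: 15.0
tool_pos: [0.5146, -0.1992, 0.2272]
tool_rot: [0.042, 0.999, -0.0, 0.0]
contact_force: [-0.0, -0.3, 0.0]
grip_width: 0.001
gripper_force: 0.0
```

Emit:
move_arm(moves=[0,-40,0,0,0,-80,0,0,0,-120,0,0,0,-160,0,0,0,-160,0,0])

```text
t: 15.42
tool_pos: [0.5145, -0.3667, 0.2264]
tool_rot: [0.047, 0.999, -0.003, 0.0]
contact_force: [-0.1, -0.6, 0.4]
grip_width: 0.0
gripper_force: 0.0
```

```bash
sed -i 's/350,202,/338,201,/' m.py; python3 m.py; python3 - <<'E'
from h import *
t=manip.read_camera("top")["image"][150:250,220:400];s=manip.read_camera("side")["image"][150:270,240:380]
cv2.imwrite("pics/c.png",np.hstack([cv2.resize(t,(440,275)),cv2.resize(s,(321,275))]))
E
```

```text
stone 4030 ((0.5664016604423523, 0.039963141083717346), (0.21274366974830627, 0.15413807332515717), 84.70491790771484)
wedge 298 ((0.5526207089424133, -0.10880793631076813), (0.07632888853549957, 0.03410710394382477), 89.2794418334961)
spare 400 ((0.6721157431602478, -0.1143353283405304), (0.0961039662361145, 0.03561471402645111), 77.76060485839844)
15.4667 [ 0.51510025 -0.36250701  0.22592598] [ 0.56281971  0.75149457 -1.00437346]
```

View pics/c.png

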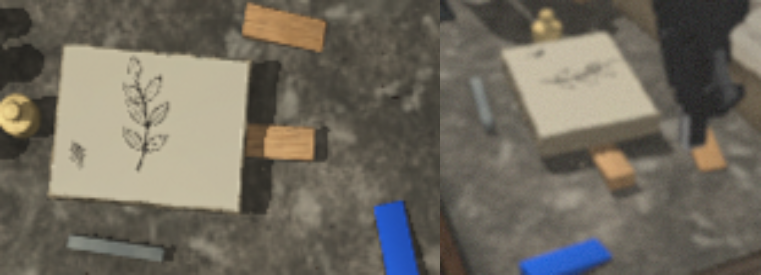

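The picture shows the wedge under the right-hand end at (280,141). The stone (150,130) is within 0.5 mm of where it lay, and the spare wedge and other pieces are untouched. Handing in.

```bash
python3 -c "
from bench import manip
print(manip.hand_in())"
```

```text
the job is handed in; nothing more can be done
None
```

The job is done and handed in at about 15.5 s: the stone rocked about 6 mm under 6–8 N, the wedge went in snug at 6.6 N, and the end then held firm at 30 N with the stone and spare wedge where they lay.

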